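# Line up a customer's items by height for tagging

### The arm

A 6-joint arm with a two-finger parallel gripper is mounted at the origin on the work surface. World frame = base frame: x ahead of the robot, y to its left, z up, the work surface at z = 0. Lengths are in m, angles in rad, forces in N, time in s.
With the tool pointing down it reaches from about 0.3 to 0.85 m from the base axis. Payload 4.2 kg.
Tool frame: the origin (TCP) lies on the mounting face of the last link; the fingertips stand 191 mm ahead of it and the grasp point (between the pads) lies 172 mm ahead of it; z points along the fingers, y is the line along which they close (so a half turn about z gives the same grasp; the last joint's range is limited). The gripper opens to 91 mm and grips with 3 to 60 N. Pads are 32 mm wide; open, the fingers measure 118 mm over their backs; the gripper's body (76 mm by 178 mm) begins 60 mm behind the grasp point.
Start: joints at [-1.315, 0.32, 1.565, -0, 1.257, -0.02], TCP at [0.157, -0.553, 0.405] pointing down, gripper open.
Joint ranges: [-3.11, 3.11], [-0.84, 2.01], [0.21, 2.61], [-1.34, 4.49], [0.05, 2.63], [-2.56, 2.56]. Speed limits (rad/s): [2.57, 2.57, 3.14, 3.14, 3.14, 3.14].

### API

Orientations are given as a unit quaternion [x, y, z, w].
In Python, from workcell import env, cams gives the robot as it stands. The module is installed in compiled form; this text tells all that it offers.
- The arm moves only by the shell command python3 -m handwheel 'ROWS' [FORCE]. ROWS is a JSON object whose one key "increments" holds a list of rows, each a list of 3 entries, a list of its own where there are three numbers: the shift along the tool's x, y, z in units of 40 mm (1.0 is 40 mm), then the turn, a rotation vector about the tool's x, y, z in units of 6 degrees (1.0 is 6 degrees), then the closure, from -1 (fully open) to 1 (shut). In form: {"increments": [[[tx, ty, tz], [ax, ay, az], hand], ...]}. A call has 1 to 12 rows; each row is the pose to reach, as a shift and turn from the pose commanded when the call began, along the tool's axes at that moment; what a row does not reach only later rows make up. A row lasts 1/12 s, in which the tool goes at most 41.7 mm and 7.16 degrees, less where a joint would pass 70% of its speed; a pose out of reach is approached as far as the arm can. A call with a gripper value outside its range is refused whole. The fingers move at their own pace and stop on an object; FORCE is the grip in N (left out, the last holds). Time passes only in rows, so rows that repeat a pose let the fingers close. It gives the time, the measured TCP pose, the force, the opening and the grip force at its end, in the units of the state.
- env.state(): the state, without advancing time (a new reading comes with each control period).
- cams.snapshot(name): name is "scene" or "top" or "wrist"; returns a dict with "frame" (480x640x3 uint8, red, green, blue), "fx", "fy", "cx", "cy" (pixels), "position" and "rotation" of the camera in the world; the wrist camera has in their place "hand_eye" (4x4, takes a point from camera to tool coordinates, whose origin is the TCP and whose axes are the flange's). Camera axes: x right, y down, z forward; pixel columns grow to the right and rows downward; lengths in m; the calibration is good to about 2 mm. A picture is of the moment at which its call begins: read the wrist's pose just before it. There is no depth.
- env.job_done(): hands the job in; it is judged then, once.
The state is a dict: "time": time; "joints": joint angles; "qd": joint speeds; "effort": joint torques, N m; "ee_pos": TCP position; "tcp_rot": TCP orientation; "wrist_force": force on the tool from outside, world axes, zero at the start; "wrist_torque": the same for the moment, N m; "opening": opening from 0.0 (shut) to 1.0 (fully open); "grasp_force": force on a finger pad.
Only numpy, scipy, OpenCV 4.12 (cv2) and the standard library are available. Lean on these libraries where they do the work, as an engineer would, in place of code of your own. Each camera call takes 0.05 s, during which the arm holds its last target. There are 200 camera calls.

### The job

Set this customer's four items out for tagging: stand the copper token, the red loupe, the steel coin stack and the bronze owl in order of height along the wooden strip, one centred on each felt pad, with the shortest at the end nearest the green tag press and the tallest at the far end. Leave all four the right way up and standing still.

Things in the scene. Friction and masses are not known exactly. Their poses are not given: they have to be found in the camera images.
- token: thick round copper token lying flat, 32 mm across, 8 mm tall, about 55 g; origin at the centre of its underside, z up
- loupe: red plastic loupe, a plain upright cylinder 33 mm across, 28 mm tall, lens on top, about 45 g; origin at the centre of its underside, z up
- coins: stack of steel coins bound together as one solid piece, an upright cylinder 30 mm across, 44 mm tall, about 220 g; origin at the centre of its underside, z up
- owl: bronze paperweight shaped like an owl, standing, about 67 mm tall to its ear tips, about 300 g; foot 38 mm across, body a plain upright cylinder 36 mm across between 10 and 44 mm above the foot, rounded head above; origin at the centre of its underside, z up, face towards its -x
- pad_green: fixed round felt pad, green, 56 mm across, 2 mm thick, lying on the wooden strip; origin at the centre of its underside, so its top is 2 mm above (8 mm above the counter). Any of the four pads may be at any of the four places in the row; the colours have no meaning
- pad_blue: fixed round felt pad, blue, 56 mm across, 2 mm thick, lying on the wooden strip; origin at the centre of its underside, so its top is 2 mm above (8 mm above the counter). Any of the four pads may be at any of the four places in the row; the colours have no meaning
- pad_yellow: fixed round felt pad, yellow, 56 mm across, 2 mm thick, lying on the wooden strip; origin at the centre of its underside, so its top is 2 mm above (8 mm above the counter). Any of the four pads may be at any of the four places in the row; the colours have no meaning
- pad_white: fixed round felt pad, off-white, 56 mm across, 2 mm thick, lying on the wooden strip; origin at the centre of its underside, so its top is 2 mm above (8 mm above the counter). Any of the four pads may be at any of the four places in the row; the colours have no meaning
- strip: fixed dark wooden strip lying on the counter, 290 mm long (its y) by 80 mm wide (its x), 6 mm thick; the four pads lie along its middle line, 70 mm apart, at y = -105, -35, 35 and 105 mm; origin at the centre of its underside
- press: fixed green hand press for stamping tags, 130 mm (x) by 85 mm (y) base, about 200 mm tall with its steel lever and black knob, which point away from the robot; it stands about 265 mm from the strip's centre, beyond the strip's left or right end and a little farther from the robot (a flat black card terminal lies beyond the other end); origin at the centre of its underside

How it is judged:
By the outcome, as a careful person would: the job done as asked, in the order asked, and still so for the second after the job is handed in, with the robot touching nothing.
It also fails if it takes over 112 s, if anything falls off the work surface, if the arm or the gripper's body presses on something with over 40 N, if the wrist force passes 120 N, or if a joint passes its speed limit or range.

## Working session

There is one attempt and no reset: what is moved stays moved. The work goes in short steps, Python scripts to look and compute and a shell command to move; the robot and the scene stay as the last step left them, time stands still between calls to the robot, and variables do not carry over. Pictures are saved under pics/ and viewed, at most 14 in all, crops included, and the job is handed in when it is done.

```bash
mkdir -p pics; cat > h.py <<'E'
import numpy as np, cv2
from scipy.spatial.transform import Rotation as R
from workcell import env, cams
def snap(n, fn=None):
    s=env.state(); d=cams.snapshot(n)
    if n=="wrist":
        T=np.eye(4);T[:3,:3]=R.from_quat(s["tcp_rot"]).as_matrix();T[:3,3]=s["ee_pos"]
        M=T@np.array(d["hand_eye"]); d["position"]=M[:3,3]; d["rotation"]=M[:3,:3]
    if fn: cv2.imwrite("pics/"+fn,cv2.cvtColor(d["frame"],cv2.COLOR_RGB2BGR))
    return d
def ray(d,u,v,z):
    Rm=np.array(d["rotation"]);Rm=Rm if Rm.shape==(3,3) else R.from_quat(Rm).as_matrix()
    r=Rm@np.array([(u-d["cx"])/d["fx"],(v-d["cy"])/d["fy"],1]);p=np.array(d["position"])
    return p+r*(z-p[2])/r[2]
def proj(d,P):
    Rm=np.array(d["rotation"]);Rm=Rm if Rm.shape==(3,3) else R.from_quat(Rm).as_matrix()
    c=Rm.T@(np.array(P)-np.array(d["position"]));return d["fx"]*c[0]/c[2]+d["cx"],d["fy"]*c[1]/c[2]+d["cy"]
E
python3 - <<'E'
from h import *
np.set_printoptions(precision=4,suppress=True)
for n in ("top","scene"):
    d=snap(n,n+"1.png");print(n,d["position"],d["rotation"],d["fx"],d["cx"],d["cy"])
print(env.state())
E
```

```text
top [0.4748 0.0177 0.7829] [-0.7051  0.706  -0.0487  0.0452] 464.92412118581433 323.50488153647433 246.01959645052466
scene [ 1.0223 -0.4582  0.5205] [ 0.839   0.3171 -0.1609 -0.4119] 460.3920796756962 318.3932081774729 247.00909942000476
{'time': 0.1, 'joints': array([-1.315 ,  0.3203,  1.5655, -0.    ,  1.2574, -0.02  ]), 'qd': array([ 0.0027, -0.0012, -0.0012,  0.0004,  0.0001,  0.0005]), 'effort': array([  0.0004, -41.3333, -23.251 ,   0.0729,   0.0422,  -0.0001]), 'ee_pos': array([ 0.1565, -0.5531,  0.404 ]), 'tcp_rot': array([ 0.9905,  0.1375, -0.0001, -0.0008]), 'wrist_force': array([0.1084, 0.7988, 0.1932]), 'wrist_torque': array([-0.0108, -0.017 , -0.0092]), 'grasp_force': 0.0, 'opening': 0.9988714435460285}
```

View pics/top1.png

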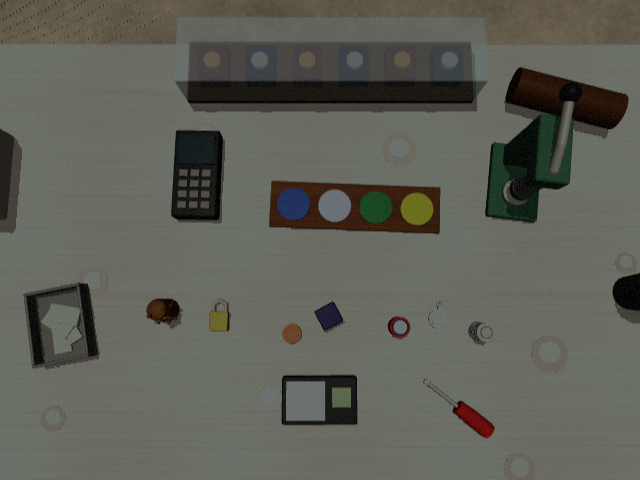

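View pics/scene1.png

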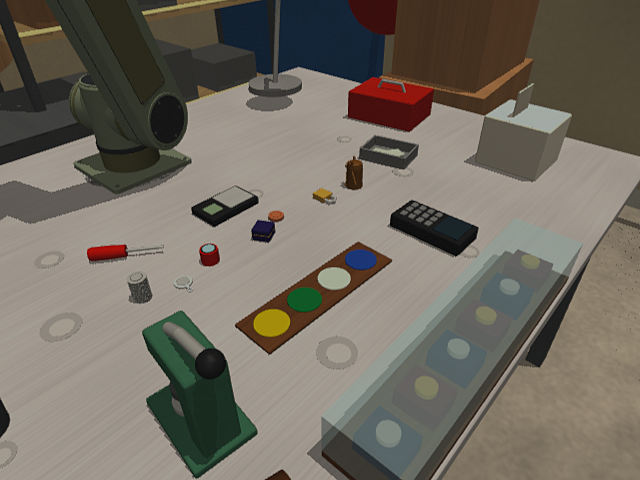

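The top view has +x up and +y left. The press is at the right (−y), so the order is token on yellow (417,209), loupe on green (376,207), coins on white (335,205) and owl on blue (294,204). The items are at token (292,333), loupe (400,327), coins (481,331) and owl (161,311). The scene view agrees and shows all four standing.

```bash
cat >> h.py <<'E'
def blob(f,roi,fn):
    x0,y0,x1,y1=roi
    hsv=cv2.cvtColor(f,cv2.COLOR_RGB2HSV)[y0:y1,x0:x1]
    m=fn(hsv.astype(int)).astype(np.uint8)
    n,l,st,c=cv2.connectedComponentsWithStats(m)
    if n<2: return None
    i=1+np.argmax(st[1:,4]); cs,_=cv2.findContours((l==i).astype(np.uint8),cv2.RETR_EXTERNAL,cv2.CHAIN_APPROX_NONE)
    (cx,cy),r=cv2.minEnclosingCircle(cs[0]); mm=cv2.moments(cs[0])
    return mm['m10']/mm['m00']+x0,mm['m01']/mm['m00']+y0,cx+x0,cy+y0,r,st[i,4]
E
python3 - <<'E'
from h import *
np.set_printoptions(precision=4,suppress=True)
d=snap("top");f=d["frame"];hsv=cv2.cvtColor(f,cv2.COLOR_RGB2HSV)
for n,p in dict(tok=(292,333),loupe=(408,327),coin=(481,331),owl=(155,311),bl=(294,204),wh=(335,205),gr=(376,207),ye=(417,209),table=(250,270),coin2=(473,328)).items(): print(n,hsv[p[1],p[0]])
sat=lambda h:(h[...,1]>110)
for n,roi,fn,z in [("token",(275,315,307,352),sat,.008),("loupe",(382,310,418,345),lambda h:(h[...,1]>110),.02),
 ("owl",(140,290,190,335),lambda h:(h[...,1]>110),.04),
 ("blue",(270,182,315,228),lambda h:(abs(h[...,0]-112)<12)&(h[...,1]>120),.008),
 ("white",(312,182,357,228),lambda h:(h[...,1]<60)&(h[...,2]>110),.008),
 ("green",(352,182,398,228),lambda h:(abs(h[...,0]-60)<15)&(h[...,1]>120),.008),
 ("yellow",(396,182,438,228),lambda h:(abs(h[...,0]-30)<6)&(h[...,2]>110),.008)]:
    b=blob(f,roi,fn)
    print(n,np.round(b,1),ray(d,b[0],b[1],z),ray(d,b[2],b[3],z))
for p in [(485,331)]: print("coin",ray(d,*p,.044))
up=lambda i,x0,y0,x1,y1,s:cv2.resize(f[y0:y1,x0:x1],None,fx=s,fy=s,interpolation=cv2.INTER_NEAREST)
im=np.hstack([up(0,455,305,505,355,6),up(0,140,285,190,335,6)])
cv2.imwrite("pics/crop.png",im[...,::-1])
E
```

```text
tok [ 12 153 105]
loupe [  2 144  46]
coin [30 22 91]
owl [ 13 181  69]
bl [113 170  93]
wh [106  28 120]
gr [ 66 174  69]
ye [ 31 182 112]
table [ 37  21 109]
coin2 [42 25 51]
token [291.5 333.3 291.5 333.4   9.6 284. ] [0.4341 0.0665 0.008 ] [0.4338 0.0664 0.008 ]
loupe [398.7 326.6 398.5 326.4  11.  160. ] [ 0.445  -0.1077  0.02  ] [ 0.4453 -0.1074  0.02  ]
owl [162.6 310.  162.5 310.5  16.4 618. ] [0.4723 0.2684 0.04  ] [0.4715 0.2685 0.04  ]
blue [293.3 203.8 293.3 203.8  16.3 811. ] [0.6508 0.0651 0.008 ] [0.6509 0.0651 0.008 ]
white [334.3 205.3 334.3 205.2  15.9 759. ] [ 0.6482 -0.0046  0.008 ] [ 0.6485 -0.0047  0.008 ]
green [375.4 207.  375.3 207.2  16.4 825. ] [ 0.6453 -0.0746  0.008 ] [ 0.6448 -0.0744  0.008 ]
yellow [412.6 212.4 415.8 208.8  15.3 328. ] [ 0.6359 -0.1378  0.008 ] [ 0.6422 -0.1433  0.008 ]
coin [ 0.4389 -0.239   0.044 ]
```

View pics/crop.png

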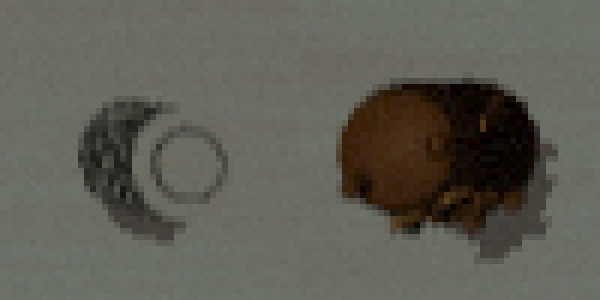

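The crop shows the coin top centred at about (486.5,332). The owl's head leans left in the image because of perspective, and its foot is to the right. I'll go over the coins first and refine from the wrist camera.

```bash
cat > go.py <<'E'
import sys
from h import *
# target grasp point x y z, -> rows units; tool y=+x, tool x=+y, z down
t=np.array([float(a) for a in sys.argv[1:4]]);t[2]+=0.172
s=env.state();R0=R.from_quat(s["tcp_rot"]);Rt=R.from_matrix(np.array([[0,1,0],[1,0,0],[0,0,-1.]]))
print("shift",np.round(R0.inv().apply(t-s["ee_pos"])/.04,3),"turn",np.round(np.degrees((R0.inv()*Rt).as_rotvec())/6,2),"t",s["time"])
E
python3 go.py 0.40 -0.24 0.16
```

```text
shift [ 7.988 -5.874  1.811] turn [-1.000e-02 -1.000e-02 -1.237e+01] t 0.15
```

```bash
python3 -m handwheel '{"increments": [[[8,-5.87,1.8],[0,0,-12.37],-1],[[8,-5.87,1.8],[0,0,-12.37],-1],[[8,-5.87,1.8],[0,0,-12.37],-1],[[8,-5.87,1.8],[0,0,-12.37],-1],[[8,-5.87,1.8],[0,0,-12.37],-1],[[8,-5.87,1.8],[0,0,-12.37],-1],[[8,-5.87,1.8],[0,0,-12.37],-1],[[8,-5.87,1.8],[0,0,-12.37],-1],[[8,-5.87,1.8],[0,0,-12.37],-1],[[8,-5.87,1.8],[0,0,-12.37],-1],[[8,-5.87,1.8],[0,0,-12.37],-1],[[8,-5.87,1.8],[0,0,-12.37],-1]]}' 20
python3 go.py 0.40 -0.24 0.16
```

```text
time: 1.15
ee_pos: [0.4013, -0.2388, 0.3322]
tcp_rot: [0.705, 0.709, -0.0, -0.001]
wrist_force: [0.1, -1.1, 0.6]
opening: 1.004
grasp_force: 0.0
shift [-0.03  -0.032  0.006] turn [-0.01 -0.    0.04] t 1.15
```

```bash
python3 -m handwheel '{"increments": [[[0,0,0],[0,0,0.05],-1],[[0,0,0],[0,0,0.05],-1]]}'
python3 - <<'E'
from h import *
d=snap("wrist","w1.png");print(d["position"],d["rotation"],d["fx"],d["cx"],d["cy"]);print([np.round(proj(d,(0.437,-0.2415,z))) for z in (0,.044)])
E
```

```text
time: 1.32
ee_pos: [0.4003, -0.2407, 0.3328]
tcp_rot: [0.71, 0.705, -0.0, 0.0]
wrist_force: [0.3, -0.0, -0.1]
opening: 1.004
grasp_force: 0.0
[ 0.40027069 -0.16282736  0.31246192] [[ 9.99972321e-01 -6.95731261e-03 -2.63675241e-03]
 [-7.41468874e-03 -9.61189751e-01 -2.75788479e-01]
 [-6.15672734e-04  2.75800396e-01 -9.61214733e-01]] 331.57391006574704 319.3767281873955 239.98890246314411
[array([358., 229.]), array([364., 242.])]
```

View pics/w1.png

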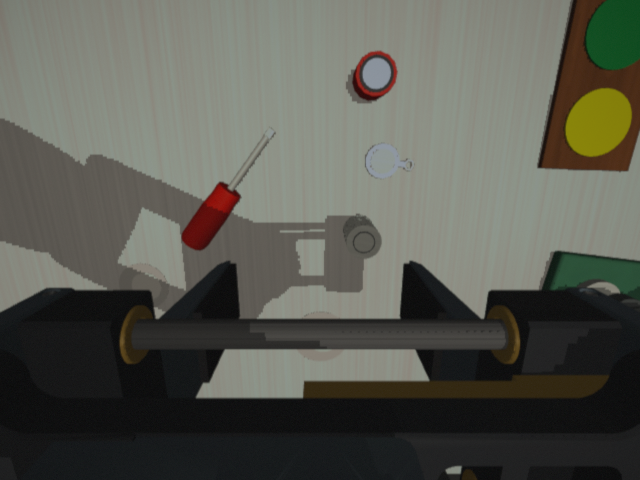

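The wrist view shows the coin top at (364,241), against a prediction of (364,242), so both views agree. The loupe top is at (376,72) and the yellow pad at (599,122).

```bash
python3 go.py 0.437 -0.2415 0.022; python3 - <<'E'
from h import *
d=snap("wrist");print("loupe",ray(d,376.5,72.5,.028),"yellow",ray(d,599,122,.008))
E
```

```text
shift [-0.009  0.921  3.472] turn [ 0.    0.   -0.07] t 1.3667
loupe [ 0.44495783 -0.10912076  0.028     ] yellow [ 0.64246488 -0.14578592  0.008     ]
```

```bash
python3 -m handwheel '{"increments": [[[0,0.92,0],[0,0,-0.05],-1],[[0,0.92,1.0],[0,0,-0.05],-1],[[0,0.92,2.0],[0,0,-0.05],-1],[[0,0.92,2.8],[0,0,-0.05],-1],[[0,0.92,3.3],[0,0,-0.05],-1],[[0,0.92,3.47],[0,0,-0.05],-1],[[0,0.92,3.47],[0,0,-0.05],-1],[[0,0.92,3.47],[0,0,-0.05],0.3],[[0,0.92,3.47],[0,0,-0.05],0.6],[[0,0.92,3.47],[0,0,-0.05],1],[[0,0.92,3.47],[0,0,-0.05],1],[[0,0.92,3.47],[0,0,-0.05],1]]}' 25
python3 -m handwheel '{"increments": [[[0,0,0],[0,0,0],1],[[0,0,0],[0,0,0],1],[[0,0,0],[0,0,0],1],[[0,0,0],[0,0,0],1],[[0,0,0],[0,0,0],1],[[0,0,0],[0,0,0],1]]}'; python3 go.py 0.437 -0.2415 0.1
```

```text
time: 2.42
ee_pos: [0.4374, -0.2405, 0.1945]
tcp_rot: [0.707, 0.707, 0.0, 0.001]
wrist_force: [0.1, -0.2, 0.1]
opening: 0.667
grasp_force: 0.0
time: 2.92
ee_pos: [0.4374, -0.2404, 0.1939]
tcp_rot: [0.707, 0.707, 0.0, 0.0]
wrist_force: [1.6, -0.4, -0.3]
opening: 0.326
grasp_force: 25.0
shift [-0.028 -0.01  -1.951] turn [0. 0. 0.] t 2.9167
```

```bash
python3 -m handwheel '{"increments": [[[0,0,-0.7],[0,0,0],1],[[0,0,-1.5],[0,0,0],1],[[0.3,0.3,-2],[0,0,0],1],[[1,0.9,-2],[0,0,0],1],[[1.7,1.5,-2],[0,0,0],1],[[2.4,2.1,-2],[0,0,0],1],[[3.1,2.7,-2],[0,0,0],1],[[3.8,3.4,-2],[0,0,0],1],[[4.5,4,-2],[0,0,0],1],[[5.2,4.6,-2],[0,0,0],1],[[5.7,5.1,-2],[0,0,0],1],[[5.91,5.26,-2],[0,0,0],1]]}'
python3 -m handwheel '{"increments": [[[0,0,0],[0,0,0],1],[[0,0,0],[0,0,0],1],[[0,0,0],[0,0,0],1]]}'; python3 go.py 0.648 -0.0038 0.0305;python3 -c "
from h import *
snap('wrist','w2.png')"
```

```text
time: 3.92
ee_pos: [0.6499, -0.0008, 0.273]
tcp_rot: [0.706, 0.708, 0.001, 0.0]
wrist_force: [0.8, -0.0, -2.4]
opening: 0.324
grasp_force: 25.0
time: 4.17
ee_pos: [0.6465, -0.005, 0.2734]
tcp_rot: [0.707, 0.707, -0.001, -0.001]
wrist_force: [-0.4, -1.0, -3.3]
opening: 0.324
grasp_force: 25.0
shift [0.03  0.041 1.771] turn [-0.02  0.01 -0.  ] t 4.1667
```

View pics/w2.png

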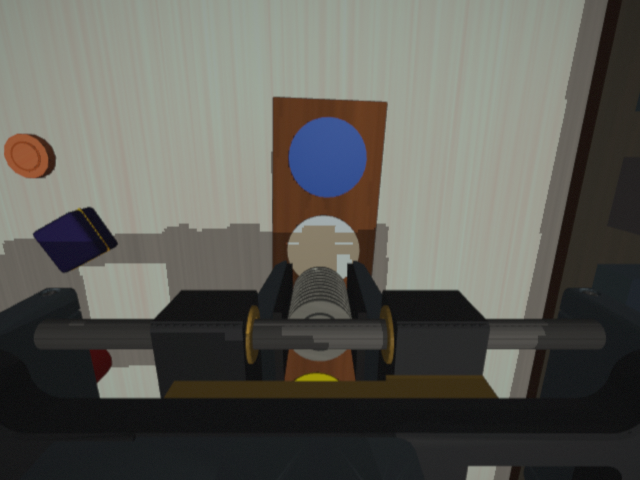

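The coins are held upright over the white pad, with the blue pad at (328,157) and the token at (28,156). I'll lower them.

```bash
python3 -m handwheel '{"increments": [[[0,0,0.4],[0,0,0],1],[[0,0,0.8],[0,0,0],1],[[0,0,1.2],[0,0,0],1],[[0,0,1.5],[0,0,0],1],[[0,0,1.6],[0,0,0],1],[[0,0,1.6],[0,0,0],1],[[0,0,1.6],[0,0,0],1],[[0,0,1.6],[0,0,0],1]]}'
 python3 go.py 0.648 -0.0038 0.0305;python3 - <<'E'
from h import *
d=snap('wrist');f=d["frame"]
b=blob(f,(250,60,420,250),lambda h:(abs(h[...,0]-113)<12)&(h[...,1]>120));print(b,"blue",ray(d,b[0],b[1],.008))
E
```

```text
time: 4.88
ee_pos: [0.648, -0.0041, 0.211]
tcp_rot: [0.707, 0.707, 0.001, 0.001]
wrist_force: [-0.3, -0.2, -2.7]
opening: 0.325
grasp_force: 25.0
shift [ 0.009 -0.001  0.213] turn [0.02 0.   0.  ] t 4.8833
(324.93283611774064, 162.07649164677804, 324.5, 162.0, 52.756614685058594, np.int32(8529)) blue [0.65073821 0.06482737 0.008     ]
```

```bash
python3 -m handwheel '{"increments": [[[0,0,0.1],[0,0,0],1],[[0,0,0.19],[0,0,0],1],[[0,0,0.22],[0,0,0],1],[[0,0,0.22],[0,0,0],1],[[0,0,0.22],[0,0,0],1],[[0,0,0.22],[0,0,0],1]]}'
python3 -m handwheel '{"increments": [[[0,0,0],[0,0,0],0.2],[[0,0,0],[0,0,0],0.1],[[0,0,0],[0,0,0],0],[[0,0,0],[0,0,0],-0.3],[[0,0,0],[0,0,0],-0.5],[[0,0,0],[0,0,0],-0.5],[[0,0,0],[0,0,0],-0.5],[[0,0,0],[0,0,0],-0.5],[[0,0,-0.6],[0,0,0],-0.5],[[0,0,-1.4],[0,0,0],-0.5],[[0,0,-2.2],[0,0,0],-1],[[0,0,-2.8],[0,0,0],-1]]}'
python3 go.py 0.445 -0.1085 0.1
```

```text
time: 5.43
ee_pos: [0.6478, -0.0039, 0.202]
tcp_rot: [0.707, 0.707, 0.0, 0.0]
wrist_force: [-1.3, 0.5, 5.1]
opening: 0.324
grasp_force: 25.0
time: 6.43
ee_pos: [0.6479, -0.0039, 0.3157]
tcp_rot: [0.707, 0.707, 0.001, 0.001]
wrist_force: [-0.1, -0.2, 1.0]
opening: 0.867
grasp_force: 0.0
shift [-2.613 -5.076  1.081] turn [0.02 0.   0.  ] t 6.4333
```

```bash
python3 -m handwheel '{"increments": [[[0,-0.8,-0.2],[0,0,0],-1],[[-0.6,-1.6,-0.2],[0,0,0],-1],[[-1.1,-2.4,-0.2],[0,0,0],-1],[[-1.6,-3.2,-0.2],[0,0,0],-1],[[-2.1,-4,-0.2],[0,0,0],-1],[[-2.5,-4.8,-0.2],[0,0,0],-1],[[-2.61,-5.08,-0.2],[0,0,0],-1],[[-2.61,-5.08,-0.2],[0,0,0],-1],[[-2.61,-5.08,-0.2],[0,0,0],-1],[[-2.61,-5.08,-0.2],[0,0,0],-1],[[-2.61,-5.08,-0.2],[0,0,0],-1]]}'
python3 - <<'E'
from h import *
d=snap('wrist','w3.png')
b=blob(d["frame"],(200,180,440,300),lambda h:(h[...,1]>110)&((h[...,0]<10)|(h[...,0]>170)));print(b)
print("pred loupe",proj(d,(.445,-.1085,.028)),proj(d,(.445,-.1085,.0)))
t=snap("top");print("pred coins top",proj(t,(.648,-.0047,.052)))
f=np.hstack([cv2.resize(t["frame"][170:245,265:445],None,fx=3,fy=3),cv2.resize(d["frame"][150:300,250:450],None,fx=1.3,fy=1.5)])
cv2.imwrite("pics/c3.png",f[...,::-1])
E
python3 go.py 0.445 -0.1085 0.014
```

```text
time: 7.35
ee_pos: [0.4459, -0.108, 0.3213]
tcp_rot: [0.707, 0.708, 0.0, 0.001]
wrist_force: [0.0, -0.3, 0.0]
opening: 1.0
grasp_force: 0.0
(318.45694799659, 238.03893151463484, 318.64869689941406, 237.62267684936523, 20.756385803222656, np.int32(555))
pred loupe (np.float64(318.7405094214163), np.float64(240.0608742640457)) (np.float64(318.7749841399031), np.float64(231.8221726330445))
pred coins top (np.float64(335.0492290858261), np.float64(199.44654817824613))
shift [-0.013 -0.016  3.375] turn [0.   0.   0.01] t 7.45
```

View pics/c3.png

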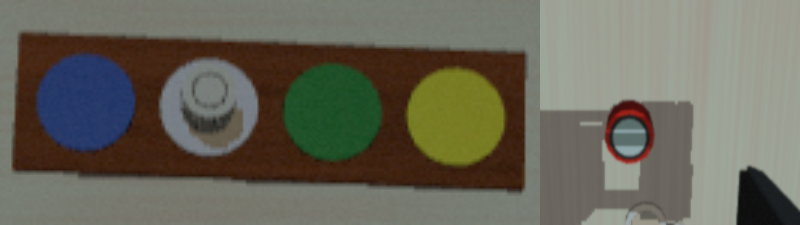

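Coins are upright on white, with the ring at (335,200) against a predicted (335,199.4). The loupe is where expected. The fingertips reach 19 mm past the grasp point, so I'll grasp at z = 0.022.

```bash
python3 -m handwheel '{"increments": [[[0,0,0.8],[0,0,0],-1],[[0,0,1.6],[0,0,0],-1],[[0,0,2.3],[0,0,0],-1],[[0,0,2.8],[0,0,0],-1],[[0,0,3.1],[0,0,0],-1],[[0,0,3.17],[0,0,0],-1],[[0,0,3.17],[0,0,0],0],[[0,0,3.17],[0,0,0],0],[[0,0,3.17],[0,0,0],1],[[0,0,3.17],[0,0,0],1],[[0,0,3.17],[0,0,0],1],[[0,0,3.17],[0,0,0],1]]}' 15
python3 -m handwheel '{"increments": [[[0,0,0],[0,0,0],1],[[0,0,0],[0,0,0],1],[[0,0,0],[0,0,0],1],[[0,0,0],[0,0,0],1],[[0,0,0],[0,0,0],1]]}'; python3 go.py 0.6453 -0.0745 0.08;grep -c . go.py
```

```text
time: 8.45
ee_pos: [0.4446, -0.1085, 0.1949]
tcp_rot: [0.707, 0.707, 0.0, 0.001]
wrist_force: [0.2, -0.5, -0.2]
opening: 0.595
grasp_force: 0.0
time: 8.87
ee_pos: [0.4445, -0.1084, 0.1944]
tcp_rot: [0.707, 0.707, 0.0, 0.0]
wrist_force: [0.1, -0.7, 1.0]
opening: 0.356
grasp_force: 15.0
shift [ 0.846  5.02  -1.438] turn [0. 0. 0.] t 8.8667
6
```

```bash
python3 -m handwheel '{"increments": [[[0,0,-0.7],[0,0,0],1],[[0,0.3,-1.4],[0,0,0],1],[[0.2,0.9,-2],[0,0,0],1],[[0.4,1.7,-2],[0,0,0],1],[[0.6,2.5,-2],[0,0,0],1],[[0.85,3.3,-2],[0,0,0],1],[[0.85,4.1,-2],[0,0,0],1],[[0.85,4.7,-2],[0,0,0],1],[[0.85,5.02,-1.8],[0,0,0],1],[[0.85,5.02,-1.4],[0,0,0],1],[[0.85,5.02,-0.8],[0,0,0],1],[[0.85,5.02,-0.5],[0,0,0],1]]}'
python3 -m handwheel '{"increments": [[[0,0,0],[0,0,0],1],[[0,0,0],[0,0,0],1],[[0,0,0],[0,0,0],1],[[0,0,0],[0,0,0],1]]}'; python3 go.py 0.6453 -0.0745 0.0305
```

```text
time: 9.87
ee_pos: [0.6446, -0.0741, 0.2114]
tcp_rot: [0.707, 0.707, -0.001, -0.002]
wrist_force: [-0.4, 0.6, -0.2]
opening: 0.359
grasp_force: 15.0
time: 10.2
ee_pos: [0.6457, -0.0744, 0.2159]
tcp_rot: [0.707, 0.707, 0.001, 0.001]
wrist_force: [1.1, -0.0, -0.9]
opening: 0.356
grasp_force: 15.0
shift [-0.002 -0.011  0.334] turn [0.03 0.   0.  ] t 10.2
```

```bash
python3 -m handwheel '{"increments": [[[0,-0.01,0.15],[0,0,0],1],[[0,-0.01,0.27],[0,0,0],1],[[0,-0.01,0.33],[0,0,0],1],[[0,-0.01,0.33],[0,0,0],1],[[0,-0.01,0.33],[0,0,0],1],[[0,-0.01,0.33],[0,0,0],1]]}'
python3 -m handwheel '{"increments": [[[0,0,0],[0,0,0],0.2],[[0,0,0],[0,0,0],0.1],[[0,0,0],[0,0,0],0],[[0,0,0],[0,0,0],-0.3],[[0,0,0],[0,0,0],-0.5],[[0,0,0],[0,0,0],-0.5],[[0,0,0],[0,0,0],-0.5],[[0,0,0],[0,0,0],-0.5],[[0,0,-0.6],[0,0,0],-0.5],[[0,0,-1.4],[0,0,0],-0.5],[[0,0,-2.2],[0,0,0],-1],[[0,0,-3],[0,0,0],-1]]}'
python3 go.py 0.434 0.0665 0.16
```

```text
time: 10.7
ee_pos: [0.6448, -0.0743, 0.2022]
tcp_rot: [0.707, 0.707, 0.0, 0.0]
wrist_force: [-2.2, 0.8, 5.6]
opening: 0.357
grasp_force: 15.0
time: 11.7
ee_pos: [0.6447, -0.0743, 0.3223]
tcp_rot: [0.707, 0.707, -0.0, -0.0]
wrist_force: [0.3, -0.2, 0.1]
opening: 0.864
grasp_force: 0.0
shift [ 3.521 -5.267 -0.24 ] turn [-0.01 -0.    0.  ] t 11.7
```

```bash
python3 -m handwheel '{"increments": [[[0.5,-0.6,-0.2],[0,0,0],-1],[[1,-1.3,-0.2],[0,0,0],-1],[[1.5,-2,-0.2],[0,0,0],-1],[[2,-2.7,-0.2],[0,0,0],-1],[[2.5,-3.4,-0.2],[0,0,0],-1],[[3,-4.1,-0.2],[0,0,0],-1],[[3.3,-4.8,-0.2],[0,0,0],-1],[[3.52,-5.27,-0.2],[0,0,0],-1],[[3.52,-5.27,-0.2],[0,0,0],-1],[[3.52,-5.27,-0.2],[0,0,0],-1],[[3.52,-5.27,-0.2],[0,0,0],-1],[[3.52,-5.27,-0.2],[0,0,0],-1]]}'
python3 - <<'E'
from h import *
d=snap('wrist','w4.png')
b=blob(d["frame"],(200,160,440,300),lambda h:(h[...,1]>120)&(h[...,0]>3)&(h[...,0]<20));print(b,ray(d,b[0],b[1],.005),ray(d,b[0],b[1],.008))
t=snap("top");print("pred loupe top",proj(t,(.6453,-.0745,.036)))
f=np.hstack([cv2.resize(t["frame"][170:245,265:445],None,fx=3,fy=3),cv2.resize(d["frame"][150:300,250:450],None,fx=1.3,fy=1.5)])
cv2.imwrite("pics/c4.png",f[...,::-1])
E
python3 go.py 0.434 0.0665 0.021
```

```text
time: 12.7
ee_pos: [0.4351, 0.0661, 0.3293]
tcp_rot: [0.707, 0.707, 0.0, 0.0]
wrist_force: [-0.3, 0.4, -0.4]
opening: 0.999
grasp_force: 0.0
(318.21118940849885, 231.31091180866966, 318.22413635253906, 231.25369262695312, 16.317949295043945, np.int32(827)) [0.43367038 0.06534872 0.005     ] [0.43367971 0.06612454 0.008     ]
pred loupe top (np.float64(377.2763028569562), np.float64(203.29555292960865))
shift [ 0.012 -0.025  3.401] turn [ 0.  0. -0.] t 12.8
```

View pics/c4.png

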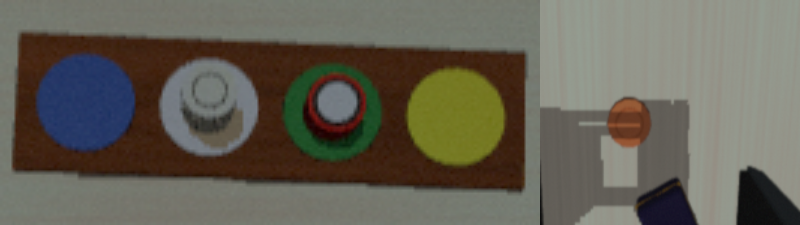

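Loupe is centred on green, with its top at (377,204) against a predicted (377,203). The token is at (0.4338, 0.066) and the purple box is clear of the fingers.

```bash
python3 -m handwheel '{"increments": [[[0,-0.02,0.8],[0,0,0],-1],[[0,-0.02,1.6],[0,0,0],-1],[[0,-0.02,2.4],[0,0,0],-1],[[0,-0.02,2.9],[0,0,0],-1],[[0,-0.02,3.2],[0,0,0],-1],[[0,-0.02,3.37],[0,0,0],-1],[[0,-0.02,3.4],[0,0,0],0],[[0,-0.02,3.4],[0,0,0],0],[[0,-0.02,3.4],[0,0,0],1],[[0,-0.02,3.4],[0,0,0],1],[[0,-0.02,3.4],[0,0,0],1],[[0,-0.02,3.4],[0,0,0],1]]}' 15
python3 -m handwheel '{"increments": [[[0,0,0],[0,0,0],1],[[0,0,0],[0,0,0],1],[[0,0,0],[0,0,0],1],[[0,0,0],[0,0,0],1],[[0,0,0],[0,0,0],1]]}'; python3 go.py 0.6425 -0.1443 0.03
```

```text
time: 13.8
ee_pos: [0.4334, 0.0664, 0.1938]
tcp_rot: [0.707, 0.707, 0.001, 0.0]
wrist_force: [-0.6, -0.3, -0.7]
opening: 0.594
grasp_force: 0.0
time: 14.22
ee_pos: [0.4333, 0.0664, 0.1932]
tcp_rot: [0.707, 0.707, 0.0, 0.0]
wrist_force: [-0.4, 0.4, 2.0]
opening: 0.341
grasp_force: 15.0
shift [-5.27   5.228 -0.217] turn [0. 0. 0.] t 14.2167
```

```bash
python3 -m handwheel '{"increments": [[[0,0,-0.7],[0,0,0],1],[[0,0.2,-1.4],[0,0,0],1],[[-0.6,0.8,-2],[0,0,0],1],[[-1.2,1.4,-2],[0,0,0],1],[[-1.8,2,-2],[0,0,0],1],[[-2.4,2.6,-2],[0,0,0],1],[[-3,3.2,-2],[0,0,0],1],[[-3.6,3.8,-2],[0,0,0],1],[[-4.2,4.4,-2],[0,0,0],1],[[-4.8,5,-2],[0,0,0],1],[[-5.27,5.23,-2],[0,0,0],1],[[-5.27,5.23,-2],[0,0,0],1]]}'
python3 -m handwheel '{"increments": [[[0,0,0],[0,0,0],1],[[0,0,0.4],[0,0,0],1],[[0,0,0.8],[0,0,0],1],[[0,0,1.2],[0,0,0],1],[[0,0,1.4],[0,0,0],1],[[0,0,1.4],[0,0,0],1],[[0,0,1.4],[0,0,0],1],[[0,0,1.4],[0,0,0],1]]}'; python3 go.py 0.6425 -0.1443 0.0297
```

```text
time: 15.22
ee_pos: [0.6444, -0.1478, 0.2723]
tcp_rot: [0.708, 0.706, -0.0, 0.001]
wrist_force: [-0.3, 0.7, -0.3]
opening: 0.339
grasp_force: 15.0
time: 15.88
ee_pos: [0.6427, -0.144, 0.2182]
tcp_rot: [0.707, 0.707, 0.0, 0.001]
wrist_force: [0.2, -0.3, -0.3]
opening: 0.337
grasp_force: 15.0
shift [-0.008 -0.006  0.412] turn [0.01 0.   0.01] t 15.8833
```

```bash
python3 -m handwheel '{"increments": [[[0,0,0.2],[0,0,0],1],[[0,0,0.34],[0,0,0],1],[[0,0,0.41],[0,0,0],1],[[0,0,0.42],[0,0,0],1],[[0,0,0.42],[0,0,0],1],[[0,0,0.42],[0,0,0],1]]}'
python3 -m handwheel '{"increments": [[[0,0,0],[0,0,0],0.2],[[0,0,0],[0,0,0],0.1],[[0,0,0],[0,0,0],0],[[0,0,0],[0,0,0],-0.3],[[0,0,0],[0,0,0],-0.5],[[0,0,0],[0,0,0],-0.5],[[0,0,0],[0,0,0],-0.5],[[0,0,0],[0,0,0],-0.5],[[0,0,-0.6],[0,0,0],-0.5],[[0,0,-1.4],[0,0,0],-0.5],[[0,0,-2.2],[0,0,0],-1],[[0,0,-3],[0,0,0],-1]]}'
python3 go.py 0.47 0.20 0.16
```

```text
time: 16.38
ee_pos: [0.6423, -0.1443, 0.201]
tcp_rot: [0.707, 0.707, -0.0, -0.0]
wrist_force: [-2.0, 1.1, 6.3]
opening: 0.339
grasp_force: 15.0
time: 17.38
ee_pos: [0.6424, -0.1443, 0.3215]
tcp_rot: [0.707, 0.707, -0.0, -0.0]
wrist_force: [-0.0, -0.6, 0.1]
opening: 0.864
grasp_force: 0.0
shift [ 8.608 -4.306 -0.26 ] turn [-0.01 -0.    0.  ] t 17.3833
```

```bash
python3 -m handwheel '{"increments": [[[0.8,-0.5,-0.3],[0,0,0],-1],[[1.7,-0.9,-0.3],[0,0,0],-1],[[2.6,-1.4,-0.3],[0,0,0],-1],[[3.5,-1.8,-0.3],[0,0,0],-1],[[4.4,-2.3,-0.3],[0,0,0],-1],[[5.3,-2.7,-0.3],[0,0,0],-1],[[6.2,-3.2,-0.3],[0,0,0],-1],[[7.1,-3.6,-0.3],[0,0,0],-1],[[7.9,-4,-0.3],[0,0,0],-1],[[8.6,-4.3,-0.3],[0,0,0],-1],[[8.6,-4.3,-0.3],[0,0,0],-1],[[8.6,-4.3,-0.3],[0,0,0],-1]]}'
python3 -m handwheel '{"increments": [[[0,0,0],[0,0,0],-1],[[0,0,0],[0,0,0],-1],[[0,0,0],[0,0,0],-1]]}'
python3 - <<'E'
from h import *
d=snap('wrist');cv2.imwrite("pics/w5.png",cv2.resize(d["frame"][0:300,150:550],None,fx=2,fy=2)[...,::-1])
t=snap("top");print("pred token",proj(t,(.6425,-.1443,.016)))
f=cv2.resize(t["frame"][170:245,265:445],None,fx=4,fy=4)
cv2.imwrite("pics/c5.png",f[...,::-1])
for x in (.46,.47,.48): print(x,[np.round(proj(d,(x,.26,z))) for z in (0,.04)],[np.round(proj(t,(x,.26,z))) for z in (0,.04)])
E
```

```text
time: 18.38
ee_pos: [0.4697, 0.2008, 0.3325]
tcp_rot: [0.706, 0.708, 0.0, 0.0]
wrist_force: [-0.3, 0.4, -0.2]
opening: 0.998
grasp_force: 0.0
time: 18.63
ee_pos: [0.4709, 0.1986, 0.3323]
tcp_rot: [0.708, 0.707, -0.0, 0.0]
wrist_force: [0.3, -0.4, -0.4]
opening: 1.0
grasp_force: 0.0
pred token (np.float64(417.2981400387617), np.float64(207.55819380421994))
0.46 [array([308., 164.]), array([307., 166.])] [array([175., 317.]), array([168., 318.])]
0.47 [array([319., 163.]), array([319., 166.])] [array([176., 311.]), array([168., 311.])]
0.48 [array([330., 163.]), array([332., 166.])] [array([176., 305.]), array([168., 305.])]
```

View pics/c5.png

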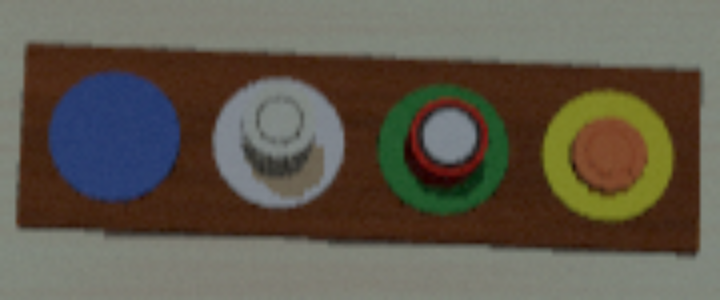

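View pics/w5.png

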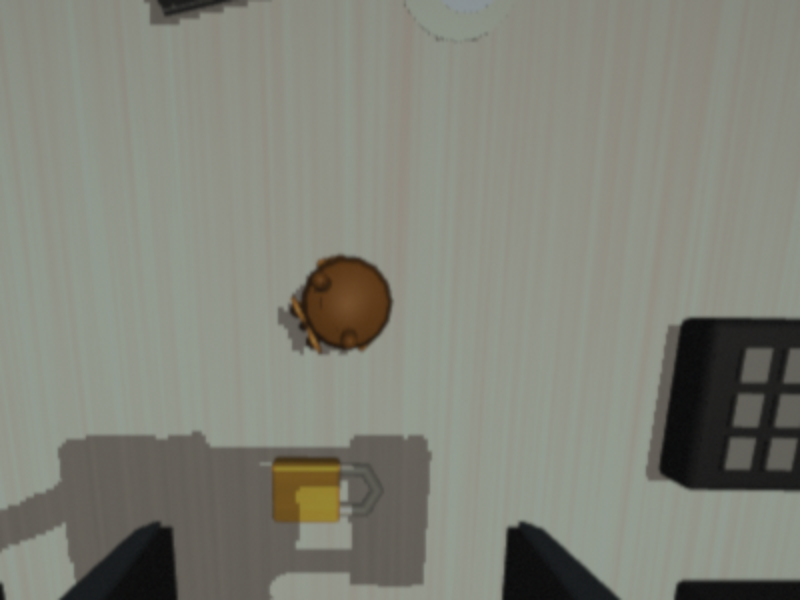

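Token is on yellow at (417,208.5), against a predicted (417,207.6). In the wrist view the owl's head circle is centred at full-image pixel (323.5,151), seen nearly straight down. It faces roughly −x.

```bash
python3 - <<'E'
from h import *
d=snap('wrist')
b=blob(d["frame"],(260,110,380,200),lambda h:(h[...,1]>120)&(h[...,0]<22));print(b)
for z in (0.02,.04,.055): print(z,ray(d,323.5,151,z),ray(d,b[2],b[3],z))
E
python3 go.py 0.4748 0.2727 0.031
```

```text
(321.5766369047619, 151.73533163265307, 320.6752586364746, 152.91237258911133, 24.98359489440918, np.int32(1644))
0.02 [0.47372955 0.27158935 0.02      ] [0.47132638 0.27001986 0.02      ]
0.04 [0.47350173 0.27193156 0.04      ] [0.4712632 0.2704696 0.04     ]
0.055 [0.47333086 0.27218822 0.055     ] [0.47121581 0.27080691 0.055     ]
shift [1.847 0.099 3.231] turn [-0.    0.   -0.01] t 18.7833
```

```bash
python3 -m handwheel '{"increments": [[[0.8,0.06,0],[0,0,0],-1],[[1.5,0.06,0],[0,0,0],-1],[[1.83,0.06,0.3],[0,0,0],-1],[[1.83,0.06,0.8],[0,0,0],-1],[[1.83,0.06,1.5],[0,0,0],-1],[[1.83,0.06,2.2],[0,0,0],-1],[[1.83,0.06,2.8],[0,0,0],-1],[[1.83,0.06,3.1],[0,0,0],-1],[[1.83,0.06,3.23],[0,0,0],-1],[[1.83,0.06,3.23],[0,0,0],-1],[[1.83,0.06,3.23],[0,0,0],0],[[1.83,0.06,3.23],[0,0,0],0]]}' 30
python3 -m handwheel '{"increments": [[[0,0,0],[0,0,0],0],[[0,0,0],[0,0,0],0.5],[[0,0,0],[0,0,0],1],[[0,0,0],[0,0,0],1],[[0,0,0],[0,0,0],1],[[0,0,0],[0,0,0],1],[[0,0,0],[0,0,0],1],[[0,0,0],[0,0,0],1]]}'; python3 go.py 0.6508 0.0652 0.0395
```

```text
time: 19.78
ee_pos: [0.4732, 0.2729, 0.204]
tcp_rot: [0.707, 0.707, 0.001, 0.0]
wrist_force: [0.2, -0.8, 0.8]
opening: 0.882
grasp_force: 0.0
time: 20.45
ee_pos: [0.4729, 0.2729, 0.2032]
tcp_rot: [0.707, 0.707, 0.0, 0.0]
wrist_force: [0.7, -0.5, -0.3]
opening: 0.383
grasp_force: 30.0
shift [-5.194  4.444 -0.205] turn [ 0.01 -0.    0.  ] t 20.45
```

```bash
python3 -m handwheel '{"increments": [[[0,0,-0.6],[0,0,0],1],[[0,0,-1.3],[0,0,0],1],[[-0.3,0.2,-1.8],[0,0,0],1],[[-0.9,0.7,-2],[0,0,0],1],[[-1.5,1.2,-2],[0,0,0],1],[[-2.1,1.8,-2],[0,0,0],1],[[-2.7,2.4,-2],[0,0,0],1],[[-3.3,3,-2],[0,0,0],1],[[-3.9,3.5,-2],[0,0,0],1],[[-4.5,4,-2],[0,0,0],1],[[-5,4.35,-2],[0,0,0],1],[[-5.18,4.44,-2],[0,0,0],1]]}'
python3 -m handwheel '{"increments": [[[0,0,0],[0,0,0],1],[[0,0,0],[0,0,0],1],[[0,0,0.4],[0,0,0],1],[[0,0,0.8],[0,0,0],1],[[0,0,1.2],[0,0,0],1],[[0,0,1.4],[0,0,0],1],[[0,0,1.4],[0,0,0],1],[[0,0,1.4],[0,0,0],1],[[0,0,1.4],[0,0,0],1]]}'; python3 go.py 0.6508 0.0658 0.0395
```

```text
time: 21.45
ee_pos: [0.6521, 0.0626, 0.2818]
tcp_rot: [0.708, 0.706, -0.001, 0.0]
wrist_force: [-0.1, -0.9, -3.0]
opening: 0.386
grasp_force: 30.0
time: 22.2
ee_pos: [0.6506, 0.0663, 0.2282]
tcp_rot: [0.707, 0.708, 0.001, 0.001]
wrist_force: [0.8, 0.1, -3.9]
opening: 0.384
grasp_force: 30.0
shift [-0.013  0.004  0.417] turn [ 0.02 -0.    0.01] t 22.2
```

```bash
python3 -m handwheel '{"increments": [[[0,0,0.2],[0,0,0],1],[[-0.01,0,0.34],[0,0,0],1],[[-0.01,0,0.41],[0,0,0],1],[[-0.01,0,0.42],[0,0,0],1],[[-0.01,0,0.42],[0,0,0],1],[[-0.01,0,0.42],[0,0,0],1],[[-0.01,0,0.42],[0,0,0],1]]}'
python3 -m handwheel '{"increments": [[[0,0,0],[0,0,0],0.2],[[0,0,0],[0,0,0],0.1],[[0,0,0],[0,0,0],0],[[0,0,0],[0,0,0],-0.3],[[0,0,0],[0,0,0],-0.5],[[0,0,0],[0,0,0],-0.6],[[0,0,0],[0,0,0],-0.6],[[0,0,0],[0,0,0],-0.6],[[0,0,-0.6],[0,0,0],-0.6],[[0,0,-1.4],[0,0,0],-0.6],[[0,0,-2.2],[0,0,0],-1],[[0,0,-3],[0,0,0],-1]]}'
python3 -m handwheel '{"increments": [[[0,-0.6,-0.5],[0,0,0],-1],[[0,-1.4,-1],[0,0,0],-1],[[0,-2.2,-1],[0,0,0],-1],[[0,-3,-1],[0,0,0],-1],[[0,-3.8,-1],[0,0,0],-1],[[0,-4.6,-1],[0,0,0],-1],[[0,-5,-1],[0,0,0],-1],[[0,-5,-1],[0,0,0],-1],[[0,-5,-1],[0,0,0],-1]]}'
python3 - <<'E'
from h import *
t=snap("top");s=snap("scene")
print("pred owl head",proj(t,(.6508,.065,.063)),"head scene",proj(s,(.6508,.065,.05)))
a=cv2.resize(t["frame"][170:245,265:445],(800,333));b=cv2.resize(s["frame"][210:360,220:420],(800,600))[:,:]
b=cv2.resize(b,(356,267));c=np.zeros((600,800,3),np.uint8);c[:333]=a;c[333:,:356]=b
cv2.imwrite("pics/c6.png",c[...,::-1])
E
```

```text
time: 22.78
ee_pos: [0.6502, 0.0652, 0.2112]
tcp_rot: [0.707, 0.707, -0.0, -0.0]
wrist_force: [-3.7, 0.1, 6.7]
opening: 0.379
grasp_force: 30.0
time: 23.78
ee_pos: [0.6503, 0.0653, 0.3314]
tcp_rot: [0.707, 0.707, -0.0, -0.0]
wrist_force: [0.5, 0.6, 0.6]
opening: 0.914
grasp_force: 0.0
time: 24.53
ee_pos: [0.4501, 0.0653, 0.3709]
tcp_rot: [0.707, 0.707, 0.001, 0.001]
wrist_force: [0.6, 1.2, -0.1]
opening: 0.997
grasp_force: 0.0
pred owl head (np.float64(291.2594252564767), np.float64(196.1273526083441)) head scene (np.float64(361.6035699475826), np.float64(237.88578741543145))
```

View pics/c6.png

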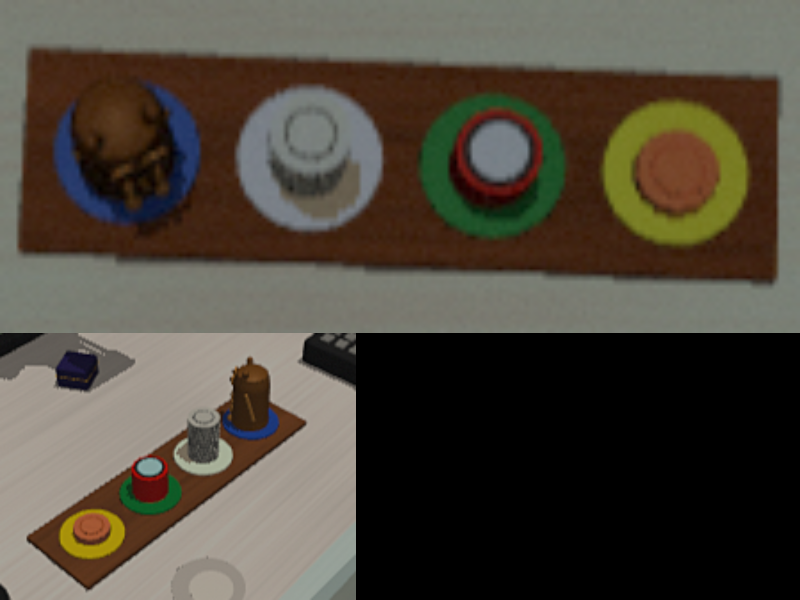

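All four stand upright and centred on their pads. The owl's head is at (292,197), against a predicted (291,196), and the gripper is clear.

```bash
python3 -c "
from workcell import env
print(env.job_done())"
```

```text
the job is handed in; nothing more can be done
None
```

The job is handed in at about 25 s: token on yellow (the press end), loupe on green, coins on white and owl on blue (far end), all upright and centred in the last pictures, gripper clear.

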